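# Mount the bangle mandrel and load it in order

### The job

Two stepped bangle mandrels and three brass bangles lie about the jeweller's bench. Take the mandrel whose foot has holes that match the studs of the fixed stud plate and seat it fully home and upright on the studs; then put the bangles on it one after another, the large one on the lowest step first, then the medium one on the middle step, then the small one on the top step, each lying flat on its ledge. Leave the other mandrel where it stands.

Things in the scene. Friction and masses are not known exactly. Their poses are not given: they have to be found in the camera images.
- stud_plate: Round dark steel plate fixed to the bench, 130 mm diameter, 10 mm thick. Three bright studs stand 8 mm above its top face: 9 mm diameter for their lower 4 mm, tapering to 4.4 mm at the tip, equally spaced on a circle of 38 mm radius, the first along the plate's +y, the others 120 degrees either side. Origin: centre of the underside, on the bench; z up.
- mandrel_three: Loose aluminium mandrel, 0.35 kg: foot plate 100 x 100 x 9 mm, on it three round steps: 54 mm diameter up to 20 mm above the underside, 42 mm to 31 mm, 30 mm to 52 mm (the place to grip from above). Foot has three 13 mm through holes equally spaced on a 38 mm radius, one along +y; home, its underside is on the stud plate's top. Origin: centre of underside; z up, x and y along the foot's sides.
- mandrel_four: The other mandrel: same size, steps, material and origin as mandrel_three, but its foot has four 13 mm through holes in a square, at x and y = +-34 mm.
- bangle_large: The largest of three plain brass bangles, lying flat and loose: 68 mm outside and 60 mm inside diameter, 4 mm wall, 10 mm high, about 50 g. Fits over the lowest step of the mandrel with 3 mm play all round and rests on the foot plate, its underside 9 mm above the mandrel's origin. Can be gripped across its outside from above. Origin: centre of its underside; z up.
- bangle_medium: The middle-sized of three plain brass bangles, lying flat and loose: 56 mm outside and 48 mm inside diameter, 4 mm wall, 10 mm high, about 50 g. Fits over the middle step of the mandrel with 3 mm play all round and rests on the ledge around it, its underside 20 mm above the mandrel's origin. Can be gripped across its outside from above. Origin: centre of its underside; z up.
- bangle_small: The smallest of three plain brass bangles, lying flat and loose: 44 mm outside and 36 mm inside diameter, 4 mm wall, 10 mm high, about 50 g. Fits over the top step of the mandrel with 3 mm play all round and rests on the ledge around it, its underside 31 mm above the mandrel's origin. Can be gripped across its outside from above. Origin: centre of its underside; z up.
Mind the look-alikes: they are no part of the job. Several things look just like the stud_plate: the one meant starts farthest from the robot's base.

How it is judged:
By the outcome, as a careful person would: the job done as asked, in the order asked, and still so for the second after the job is handed in, with the robot touching nothing.
It also fails if it takes over 112 s, if anything falls off the work surface, if the arm or the gripper's body presses on something with over 40 N, if the wrist force passes 120 N, or if a joint passes its speed limit or range.

### The arm

A 6-joint arm with a two-finger parallel gripper is mounted at the origin on the work surface. World frame = base frame: x ahead of the robot, y to its left, z up, the work surface at z = 0. Lengths are in m, angles in degrees, forces in N, time in s.
With the tool pointing down it reaches from about 0.4 to 0.825 m from the base axis. Payload 7 kg.
Tool frame: the origin (TCP) lies at the very end of the fingers, on their centre line; the grasp point (between the pads) lies hold_point_z behind it (hold_point_z is the distance from the TCP to the grasp point, in m); z points along the fingers, y is the line along which they close (so a half turn about z gives the same grasp; the last joint's range is limited). The gripper opens to 88 mm and grips with 3 to 60 N. Pads are 19 mm wide; open, the fingers measure 130 mm over their backs; the gripper's body (78 mm by 193 mm) begins 47 mm behind the grasp point.
Start: joints at [81.423, 20.546, 0.682, 0, -70.136, -16.507], TCP at [0.286, 0.611, 0.227] pointing down, gripper open.
Joint ranges: [-176.03, 176.03], [-82.01, 121.73], [-58.28, 71.71], [-173.87, 95.51], [-174.79, -0.11], [-173.66, 173.66]. Speed limits (degrees/s): [136.94, 136.94, 172.46, 180, 180, 180].

### API

Orientations are given as [roll, pitch, yaw] about the fixed x, y, z axes, in that order (R = Rz(yaw) Ry(pitch) Rx(roll)).
In Python, from plant import get_obs, snapshot, close_job, hold_point_z gives the robot as it stands.
- The arm moves only by the tool play_rows, never from a script. Its argument "commands" is a list that holds one entry, the list of rows, each a list of 7 numbers: the shift along the tool's x, y, z in cm, then the turn, a rotation vector about the tool's x, y, z in degrees, then the opening, from 0 (shut) to 1 (fully open). In form: [[[x, y, z, ax, ay, az, fingers], ...]]. A call has 1 to 20 rows; each row is the pose to reach, as a shift and turn from the pose commanded when the call began, along the tool's axes at that moment; what a row does not reach only later rows make up. A row lasts 1/12 s, in which the tool goes at most 41.7 mm and 7.16 degrees, less where a joint would pass 70% of its speed; a pose out of reach is approached as far as the arm can. A call with a gripper value outside its range is refused whole. The fingers move at their own pace and stop on an object; the grip force is fixed at half the most. Time passes only in rows, so rows that repeat a pose let the fingers close. It gives the time, the measured TCP pose, the force, the opening and the grip force at its end, in the units of the state.
- get_obs(): the state, without advancing time (a new reading comes with each control period).
- snapshot(name): name is "scene" or "top"; returns a dict with "frame" (400x640x3 uint8, red, green, blue), "camera_matrix" (3x3 intrinsics, pixels), "origin" and "attitude" of the camera in the world. Camera axes: x right, y down, z forward; pixel columns grow to the right and rows downward; lengths in m; the calibration is good to about 2 mm. A picture is of the moment at which its call begins. There is no depth.
- close_job(): hands the job in; it is judged then, once.
The state is a dict: "clock": time; "joint_pos": joint angles; "qvel": joint speeds; "tau": joint torques, N m; "tool_pos": TCP position; "orientation": TCP orientation; "force": force on the tool from outside, world axes, zero at the start; "moment": the same for the moment, N m; "opening": finger opening in m; "gripper_force": force on a finger pad.
Only numpy, scipy, OpenCV 4.12 (cv2) and the standard library are available. Lean on these libraries where they do the work, as an engineer would, in place of code of your own. Each camera call takes 0.05 s, during which the arm holds its last target. There are 200 camera calls.

## Working session

There is one attempt and no reset: what is moved stays moved. The work goes in short steps, Python scripts to look and compute and a tool call to move; the robot and the scene stay as the last step left them, time stands still between calls to the robot, and variables do not carry over. Pictures are saved under pics/ and viewed, at most 14 in all, crops included, and the job is handed in when it is done.

Besides the shell and the picture viewer there is one more tool, called after "Call:" as name(argument=value, ...) on one line, values as JSON. play_rows: Moves the arm, as the interface text tells. Its arguments: {"type":"object","properties":{"commands":{"type":"array","items":{"type":"array","items":{"type":"array","items":{"type":"number"}}}}},"required":["commands"]}

```bash
ls; mkdir -p pics; python3 - <<'E'
from plant import *
import cv2
print(get_obs(),hold_point_z)
for n in ("scene","top"):
    s=snapshot(n); cv2.imwrite(f"pics/{n}0.png",s["frame"][:,:,::-1]); print(s["camera_matrix"],s["origin"],s["attitude"])
E
```

```text
pics
{'clock': 0.0, 'joint_pos': array([ 8.14232001e+01,  2.05924768e+01,  6.34135947e-01, -1.94688787e-02,
       -7.01345615e+01, -1.65067711e+01]), 'qvel': array([-0.07137982,  0.06067211, -0.03752506,  0.04624511, -0.01530101,
       -0.00275365]), 'tau': array([-1.51809985e-03, -5.82716274e+01,  2.93045425e+01,  6.99707955e+00,
        6.85101666e-03, -1.68971201e-04]), 'tool_pos': array([0.28598349, 0.61089707, 0.22561572]), 'orientation': array([ 1.79905726e+02, -8.85109467e-03, -2.50901943e+01]), 'force': array([ 0.49294902,  0.30258955, -0.14217054]), 'moment': array([-0.03029195,  0.08140987,  0.0237486 ]), 'gripper_force': 0.0, 'opening': 0.08729750069062468} 0.0188
[[405.5796595    0.         329.3960617 ]
 [  0.         405.5796595  198.26996184]
 [  0.           0.           1.        ]] [ 0.79433358 -0.46219526  0.75450525] [-139.05214822   -0.31082423   32.62400018]
[[389.13344552   0.         319.78983171]
 [  0.         389.13344552 201.9461451 ]
 [  0.           0.           1.        ]] [0.35792622 0.03210274 0.99474994] [-173.8722748     0.79170608  -90.91883568]
```

View pics/scene0.png

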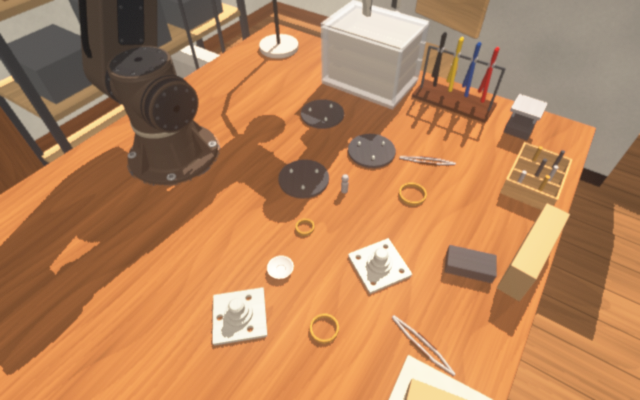

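View pics/top0.png

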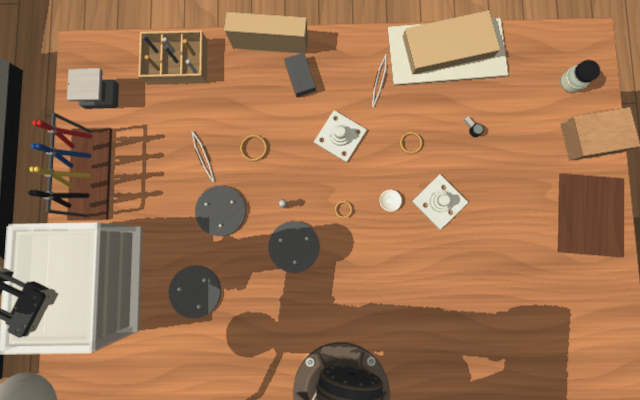

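The top view shows three plates at (221,210), (294,247) and (195,291), with the base near (340,385), so the target is most likely (221,210). The mandrels are at (341,136) and (440,201), and the bangles at (254,148), (411,143) and (344,209). Next I'll take enlarged crops.

```bash
python3 - <<'E'
import cv2,numpy as np
t=cv2.imread("pics/top0.png");s=cv2.imread("pics/scene0.png")
def c(i,u,v,w,h,k): return cv2.resize(i[v:v+h,u:u+w],None,fx=k,fy=k,interpolation=cv2.INTER_CUBIC)
a=np.hstack([c(t,306,101,66,66,6),c(t,406,166,66,66,6)])
cv2.imwrite("pics/mand.png",a)
b=np.hstack([c(t,190,178,66,66,6),c(s,340,130,66,66,6)])
cv2.imwrite("pics/plate.png",b)
E
```

```text
(no output)
```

View pics/mand.png

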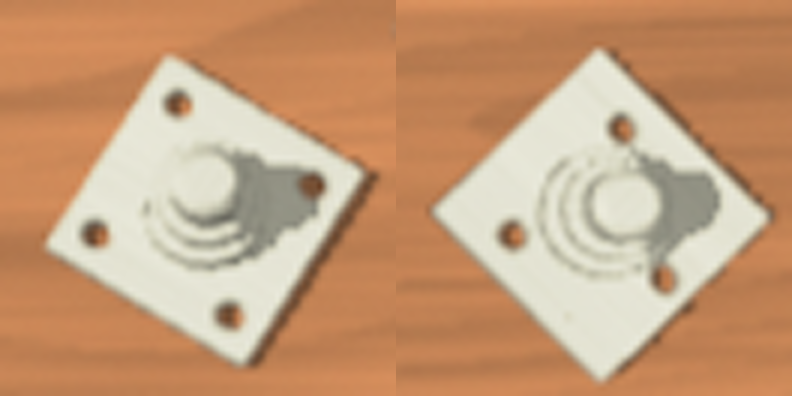

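View pics/plate.png

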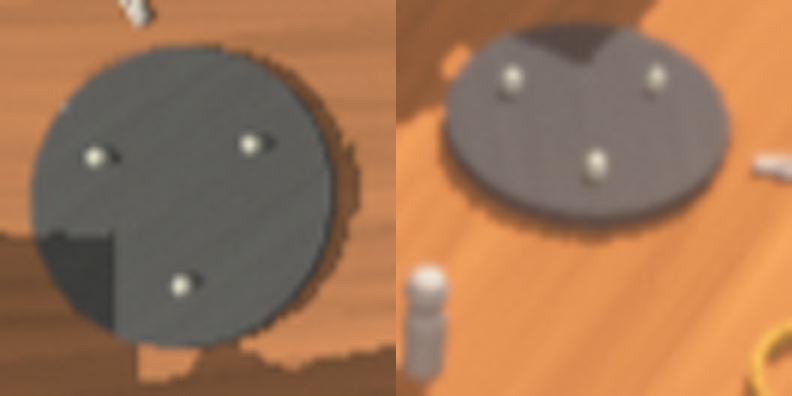

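The right mandrel at top (440,201) has three holes and is the one to use; the left one has four. The target plate's stud tips in the top crop are at (95,157), (250,144) and (181,286). Next I'll compute the poses.

```bash
cat > h.py <<'E'
import cv2,numpy as np
from plant import *
from scipy.spatial.transform import Rotation as R
from scipy.optimize import least_squares
def proj(s,P):
    R_=R.from_euler('xyz',s["attitude"],degrees=True).as_matrix()
    p=(np.atleast_2d(P)-s["origin"])@R_; q=p@s["camera_matrix"].T
    return q[:,:2]/q[:,2:]
def back(s,uv,z):
    R_=R.from_euler('xyz',s["attitude"],degrees=True).as_matrix()
    d=R_@np.linalg.solve(s["camera_matrix"],[uv[0],uv[1],1]); o=np.array(s["origin"])
    return (o+d*(z-o[2])/d[2])[:2]
def circ(r,z): a=np.linspace(0,2*np.pi,73)[:-1]; return np.c_[r*np.cos(a),r*np.sin(a),0*a+z]
def hullc(p): 
    m=cv2.moments(cv2.convexHull(np.float32(p))); return np.array([m['m10'],m['m01']])/m['m00'],m['m00']
def bangles(s,zb=0.):
    hsv=cv2.cvtColor(s["frame"],cv2.COLOR_RGB2HSV)
    return hsv
def pose(local,uvs,s,x0):
    def f(x):
        c,n=np.cos(x[2]),np.sin(x[2])
        W=local@np.array([[c,n,0],[-n,c,0],[0,0,1]])+[x[0],x[1],0]
        return (proj(s,W)-uvs).ravel()
    r=least_squares(f,x0,x_scale=[.01,.01,.1]); return r.x,np.abs(r.fun).max()
E
python3 - <<'E'
from h import *
t=snapshot("top");s=snapshot("scene")
f=lambda x,y,u0,v0,k=6:np.array([u0+(x+.5)/k-.5,v0+(y+.5)/k-.5])
a=np.radians([90,210,330]); H=np.c_[.038*np.cos(a),.038*np.sin(a),0*a]
print("base proj",proj(t,[0,0,0]))
for (u,v) in((221,210),(294,247),(195,291)): print(np.linalg.norm(back(t,(u,v),.01)),back(t,(u,v),.01))
# plate
def best(L,uv,s):
    out=[]
    for perm in([0,1,2],[0,2,1]):
        for y in np.radians([-60,0,60]):
            c=back(s,uv.mean(0),.015); out.append((*pose(L,uv[perm],s,[*c,y]),))
    return min(out,key=lambda o:o[1])
def show(n,o): print(n,np.round(o[0][:2]*1000,1),"yaw mod120",np.degrees(o[0][2])%120,"err",o[1])
show("plate top",best(H+[0,0,.0165],np.array([f(95,157,190,178),f(250,144,190,178),f(181,286,190,178)]),t))
show("plate scn",best(H+[0,0,.0165],np.array([f(512-396,78,340,130),f(657-396,75,340,130),f(597-396,163,340,130)]),s))
uv=np.array([f(622-396,127,406,166),f(512-396,234,406,166),f(665-396,277,406,166)])
show("m3 holes",best(H+[0,0,.009],uv,t))
C=np.array([[-1,-1],[-1,1],[1,1],[1,-1]])*.05; C=np.c_[C,[.009]*4]
uv=np.array([f(x-396,y,406,166) for x,y in((600,48),(772,213),(602,382),(430,210))])
for P in(uv,uv[::-1]):
    print("m3 corners",[ (np.round(o[0]*[1000,1000,57.296],1),o[1]) for o in [pose(C,P,t,[*back(t,uv.mean(0),.009),np.radians(y)]) for y in (0,90,-90)]][:3])
print("m3 top",back(t,f(627-396,206,406,166),.052))
# bangles
for nm,cam,w in(("top",t,((254,148),(411,143),(344,209))),("scn",s,((413,194),(324,328),(305,227)))):
    hsv=cv2.cvtColor(cam["frame"],cv2.COLOR_RGB2HSV)
    for u,v in w:
        k=24; q=cam["frame"][v-k:v+k,u-k:u+k].astype(int)
        lab=hsv[v-k:v+k,u-k:u+k]
        m=((lab[...,0]>=17)&(lab[...,0]<=32)&(lab[...,1]>100)).astype(np.uint8)
        n,L,st,_=cv2.connectedComponentsWithStats(m,connectivity=8); i=1+np.argmax(st[1:,4])
        ys,xs=np.nonzero(L==i); p=np.concatenate([np.c_[xs+dx,ys+dy] for dx in(-.5,.5) for dy in(-.5,.5)])+[u-k,v-k]
        c,A=hullc(p); best_=None
        for nme,r in(("L",.034),("M",.028),("S",.022)):
            g=lambda x:hullc(proj(cam,np.r_[circ(r,0),circ(r,.01)]+[x[0],x[1],0]))
            o=least_squares(lambda x:g(x)[0]-c,back(cam,c,.005),x_scale=.01,diff_step=1e-4); 
            e=abs(g(o.x)[1]/A-1); best_=min(best_ or (9,),(e,nme,np.round(o.x*1000,1).tolist()))
        print(nm,(u,v),st[i],best_)
E
```

```text
base proj [[340.91078798 390.89881371]]
0.5367128744032029 [0.44763145 0.29611957]
0.36804150539869507 [0.35098697 0.11073707]
0.43508426917662607 [0.24586055 0.35895809]
plate top [446.7 300. ] yaw mod120 94.03280881484442 err 0.12516413399455928
plate scn [449.6 296.2] yaw mod120 94.39966832598583 err 0.11660876130997622
m3 holes [ 461.1 -259.9] yaw mod120 12.929360879356366 err 0.11863797379555763
m3 corners [(array([ 461. , -260.4,  133. ]), np.float64(0.523050225755469)), (array([ 461. , -260.4,  133. ]), np.float64(0.523050227200315)), (array([ 461. , -260.4, -227. ]), np.float64(0.5230502258187926))]
m3 corners [(array([ 461.9, -260.6,  169.8]), np.float64(44.750268281130076)), (array([ 461.9, -260.6,  169.9]), np.float64(44.7568008261548)), (array([ 461.9, -260.6, -189.8]), np.float64(44.903216893399815))]
m3 top [ 0.45901189 -0.25827034]
top (254, 148) [ 10  11  27  26 131] (0.0013841517971672213, 'L', [609.7, 214.7])
top (411, 143) [ 13  13  22  22 107] (5.553674012903631e-05, 'M', [615.1, -193.5])
top (344, 209) [15 16 17 17 70] (0.021437316037801857, 'S', [445.1, -14.7])
scn (413, 194) [ 10  12  28  22 140] (0.05793239401661032, 'L', [609.7, 215.5])
scn (324, 328) [ 10   9  29  29 207] (0.024977292889118097, 'M', [614.5, -193.3])
scn (305, 227) [ 15  16  18  16 100] (0.1289939916792795, 'S', [444.7, -15.1])
```

```bash
python3 - <<'E'
from h import *
t=snapshot("top");s=snapshot("scene")
a=np.radians([90,210,330]); H=np.c_[.038*np.cos(a),.038*np.sin(a),0*a]
for nm,cam in(("top",t),("scn",s)):
    g=cv2.cvtColor(cam["frame"],cv2.COLOR_RGB2GRAY).astype(float)
    p0=proj(cam,H@np.array([[np.cos(w:=np.radians(94.2)),np.sin(w),0],[-np.sin(w),np.cos(w),0],[0,0,1]])+[.448,.298,.0155])
    uv=[]
    for p in p0:
        u,v=np.round(p).astype(int); q=g[v-5:v+6,u-5:u+6]; w=np.clip(q-np.median(q)-25,0,None)
        yy,xx=np.mgrid[v-5:v+6,u-5:u+6]; uv.append([(w*xx).sum()/w.sum(),(w*yy).sum()/w.sum()])
    uv=np.array(uv); print(nm,p0.round(1).tolist(),uv.round(2).tolist())
    for z in(.0145,.016): o=pose(H+[0,0,z],uv,cam,[.448,.298,np.radians(94)]); print(o[0]*[1000,1000,57.296],o[1])
    hull=hullc(proj(cam,np.r_[circ(.065,0.01)]+[.448,.298,0])); print("rim c",hull)
big=s["frame"][130:196,340:406,::-1]
k=8;o=cv2.resize(big,None,fx=k,fy=k,interpolation=cv2.INTER_CUBIC)
f=lambda p,u0,v0:((np.array(p)-[u0,v0]+.5)*k-.5).round().astype(np.int32)
cv2.polylines(o,[f(proj(s,circ(.065,.01)+[.4496,.2962,0]),340,130)],True,(0,255,0))
cv2.polylines(o,[f(proj(s,circ(.065,.01)+[.4467,.3,0]),340,130)],True,(0,0,255))
T=cv2.resize(t["frame"][178:244,187:253,::-1],None,fx=k,fy=k,interpolation=cv2.INTER_CUBIC)
cv2.polylines(T,[f(proj(t,circ(.065,.01)+[.4496,.2962,0]),187,178)],True,(0,255,0))
cv2.polylines(T,[f(proj(t,circ(.065,.01)+[.4467,.3,0]),187,178)],True,(0,0,255))
cv2.imwrite("pics/ov.png",cv2.resize(np.hstack([o,T]),(800,400),interpolation=cv2.INTER_AREA))
# mandrel holes/foot in scene: bright mask hull
for nm,cam,c in(("top",t,(440,201)),("scn",s,(239,316))):
    k=34;u,v=c;fr=cam["frame"][v-k:v+k,u-k:u+k];hs=cv2.cvtColor(fr,cv2.COLOR_RGB2HSV)
    m=((hs[...,1]<70)&(hs[...,2]>90)).astype(np.uint8);n,L,st,_=cv2.connectedComponentsWithStats(m);i=1+np.argmax(st[1:,4])
    ys,xs=np.nonzero(L==i);h=cv2.convexHull(np.float32(np.c_[xs+u-k,ys+v-k]));
    r=cv2.approxPolyDP(h,4,True)[:,0];print(nm,r.tolist(),st[i])
    cc,A=hullc(np.r_[h[:,0]+.5,h[:,0]-.5]);
    C=np.array([[-1,-1],[-1,1],[1,1],[1,-1]])*.05
    y=np.radians(43);C=C@np.array([[np.cos(y),np.sin(y)],[-np.sin(y),np.cos(y)]])
    for zlo in(0,.009):
        B=np.r_[np.c_[C,[.009]*4],np.c_[C,[zlo]*4],circ(.015,.052)]
        ff=lambda x:hullc(proj(cam,B+[x[0],x[1],0]))
        o=least_squares(lambda x:ff(x)[0]-cc,[.461,-.26],x_scale=.01,diff_step=1e-4);print("m3",o.x*1000,ff(o.x)[1]/A)
E
```

```text
top [[220.6, 224.6], [232.1, 201.1], [206.3, 203.4]] [[219.5, 225.07], [231.02, 201.55], [205.16, 203.7]]
[447.13234681 301.13070143  94.01287086] 0.08744930314841781
[446.99644176 300.71910254  94.0128933 ] 0.07759611801063215
rim c (array([220.28426499, 210.0461165 ]), 2025.9478536497336)
scn [[358.8, 142.2], [372.8, 156.3], [382.7, 141.9]] [[359.02, 142.21], [373.08, 156.39], [384.25, 140.8]]
[448.34426798 301.20147424  93.97433552] 0.8534587422222444
[449.04292002 299.6585806   93.97362047] 0.8307900258676
rim c (array([371.34290872, 148.86133476]), 1206.6615970730782)
top [[467.0, 202.0], [439.0, 228.0], [412.0, 200.0], [439.0, 174.0]] [   6    7   56   55 1568]
m3 [ 460.57527637 -261.12373149] 0.9667331598161542
m3 [ 460.09550604 -260.11310976] 0.9405282327500227
scn [[266.0, 335.0], [214.0, 344.0], [213.0, 296.0], [262.0, 288.0]] [   8    6   54   57 2547]
m3 [ 461.14199793 -261.75282895] 0.9795035656064495
m3 [ 462.84946699 -263.0756414 ] 0.9374273659255519
```

View pics/ov.png

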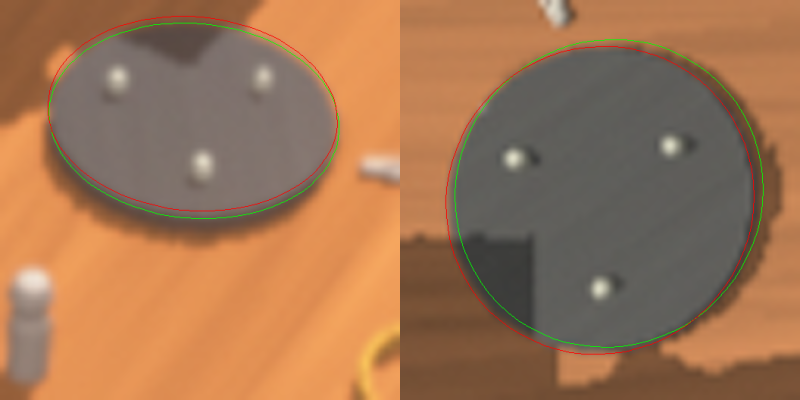

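The plate is at about (448,298.5) with yaw 94 (mod 120), and mandrel_three at about (461,-260.5) with yaw 13 (mod 120). I'll do the final alignment in-camera, mandrel against plate, and start moving now.

```bash
cat >> h.py <<'E'
def go(x,y,z,yaw=None):
    "shift (cm) and z-turn (deg) from the present pose; x,y,z in mm world"
    o=get_obs(); p=o["tool_pos"]; rpy=o["orientation"]
    Rm=R.from_euler('xyz',rpy,degrees=True)
    d=Rm.inv().apply(np.array([x,y,z])/1000-p)*100
    t=(Rm.inv()*R.from_euler('xyz',[180,0,rpy[2] if yaw is None else yaw],degrees=True)).as_rotvec(degrees=True)
    print("row",d.round(2).tolist(),t.round(2).tolist(),"| at",(p*1000).round(1),rpy.round(2),"t",round(o["clock"],2),"F",o["force"].round(1),"op",round(o["opening"]*1000,1),"gf",round(o["gripper_force"],1))
E
python3 - <<'E'
from h import *
go(460.5,-260.5,150,-25)
E
```

```text
row [52.75, 71.55, 7.67] [0.03, -0.0, -0.09] | at [286.1 611.2 226.3] [179.97  -0.   -25.09] t 0.3 F [ 0.1 -0.3 -0.2] op 87.5 gf 0.0
```

Call:
play_rows(commands=[[[52.7,71.5,0,0,0,0,1],[52.7,71.5,0,0,0,0,1],[52.7,71.5,0,0,0,0,1],[52.7,71.5,0,0,0,0,1],[52.7,71.5,0,0,0,0,1],[52.7,71.5,0,0,0,0,1],[52.7,71.5,0,0,0,0,1],[52.7,71.5,0,0,0,0,1],[52.7,71.5,0,0,0,0,1],[52.7,71.5,0,0,0,0,1],[52.7,71.5,0,0,0,0,1],[52.7,71.5,0,0,0,0,1],[52.7,71.5,0,0,0,0,1],[52.7,71.5,0,0,0,0,1],[52.7,71.5,0,0,0,0,1],[52.7,71.5,0,0,0,0,1],[52.7,71.5,7.6,0,0,0,1],[52.7,71.5,7.6,0,0,0,1],[52.7,71.5,7.6,0,0,0,1],[52.7,71.5,7.6,0,0,0,1]]])

```text
clock: 1.97
tool_pos: [0.4479, -0.1992, 0.1723]
orientation: [-180.0, -0.1, -25.1]
force: [1.3, 1.4, -0.4]
opening: 0.0876
gripper_force: 0.0
```

```bash
python3 -c "
from h import *
go(460.5,-260.5,80,-25)"
```

```text
row [3.73, 5.02, 9.23] [-0.03, -0.07, -0.09] | at [ 447.9 -199.2  172.3] [-1.7997e+02 -7.0000e-02 -2.5090e+01] t 1.97 F [ 1.3  1.4 -0.4] op 87.6 gf 0.0
```

Call:
play_rows(commands=[[[3.7,5.0,2,0,0,0,1],[3.7,5.0,9.2,0,0,0,1],[3.7,5.0,9.2,0,0,0,1],[3.7,5.0,9.2,0,0,0,1],[3.7,5.0,9.2,0,0,0,1],[3.7,5.0,9.2,0,0,0,1],[3.7,5.0,9.2,0,0,0,1],[3.7,5.0,9.2,0,0,0,1],[3.7,5.0,9.2,0,0,0,1]]])

```text
clock: 2.72
tool_pos: [0.4613, -0.2575, 0.0825]
orientation: [-179.9, -0.2, -25.0]
force: [-0.5, 0.4, 0.4]
opening: 0.0874
gripper_force: 0.0
```

```bash
python3 -c "
from h import *
go(460.8,-260.7,34,-25)"
```

```text
row [0.07, 0.31, 4.85] [-0.05, -0.2, -0.01] | at [ 461.3 -257.5   82.5] [-179.95   -0.2   -25.01] t 2.72 F [-0.5  0.4  0.4] op 87.4 gf 0.0
```

Call:
play_rows(commands=[[[0.1,0.3,2.5,0,0,0,1],[0.1,0.3,4.8,0,0,0,1],[0.1,0.3,4.8,0,0,0,1],[0.1,0.3,4.8,0,0,0,1],[0.1,0.3,4.8,0,0,0,0.25],[0.1,0.3,4.8,0,0,0,0.2],[0.1,0.3,4.8,0,0,0,0.1],[0.1,0.3,4.8,0,0,0,0],[0.1,0.3,4.8,0,0,0,0],[0.1,0.3,4.8,0,0,0,0],[0.1,0.3,4.8,0,0,0,0],[0.1,0.3,4.8,0,0,0,0],[0.1,0.3,4.8,0,0,0,0]]])

```text
clock: 3.8
tool_pos: [0.4597, -0.2611, 0.0325]
orientation: [180.0, 0.0, -25.1]
force: [-0.1, 0.5, 0.3]
opening: 0.033
gripper_force: 0.0
```

```bash
python3 -c "
from h import *
go(460.8,-260.7,150,-25)"
```

```text
row [0.08, -0.08, -11.75] [0.0, 0.01, -0.09] | at [ 459.7 -261.1   32.5] [ 1.800e+02  1.000e-02 -2.509e+01] t 3.8 F [-0.1  0.5  0.3] op 33.0 gf 0.0
```

Nearly closed. I'll finish closing, lift, and start the turn.

Call:
play_rows(commands=[[[0,0,0,0,0,0,0],[0,0,0,0,0,0,0],[0,0,0,0,0,0,0],[0,0,0,0,0,0,0],[0,0,0,0,0,0,0],[0,0,-0.5,0,0,0,0],[0,0,-1.5,0,0,0,0],[0,0,-3,0,0,0,0],[0,0,-5,0,0,0,0],[0,0,-7,0,0,0,0],[0,0,-9,0,0,0,0],[0,0,-11,0,0,0,0],[0,0,-12,0,0,0,0],[0,0,-12,0,0,0,0]]])

```text
clock: 4.97
tool_pos: [0.4611, -0.2615, 0.1554]
orientation: [-179.9, -0.3, -25.1]
force: [0.1, -0.5, -2.6]
opening: 0.0288
gripper_force: 30.0
```

```bash
python3 -c "
from h import *
go(448.3,298.4,110,-64)
s=snapshot('top');cv2.imwrite('pics/lift.png',cv2.resize(s['frame'][140:300,360:560,::-1],None,fx=4,fy=4,interpolation=cv2.INTER_CUBIC))"
```

```text
row [-24.9, -50.17, 4.47] [-0.15, -0.24, 38.93] | at [ 461.1 -261.5  155.4] [-179.94   -0.27  -25.07] t 4.97 F [ 0.1 -0.5 -2.6] op 28.8 gf 30.0
```

View pics/lift.png

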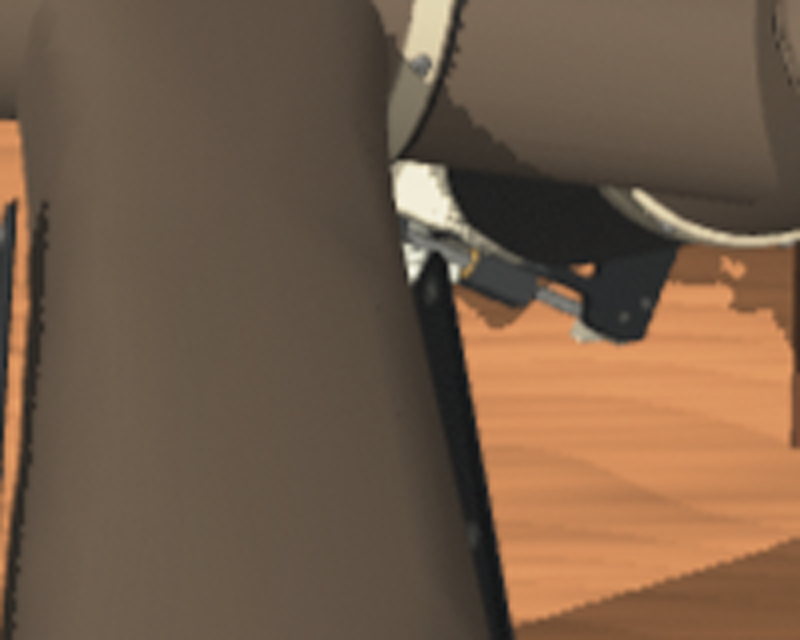

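The top view is blocked by the arm, but opening 28.8 mm and force −2.6 N confirm it is held. Moving to the plate at this height.

Call:
play_rows(commands=[[[-24.9,-50.2,0,0,0,39,0],[-24.9,-50.2,0,0,0,39,0],[-24.9,-50.2,0,0,0,39,0],[-24.9,-50.2,0,0,0,39,0],[-24.9,-50.2,0,0,0,39,0],[-24.9,-50.2,0,0,0,39,0],[-24.9,-50.2,0,0,0,39,0],[-24.9,-50.2,0,0,0,39,0],[-24.9,-50.2,0,0,0,39,0],[-24.9,-50.2,0,0,0,39,0],[-24.9,-50.2,0,0,0,39,0],[-24.9,-50.2,0,0,0,39,0],[-24.9,-50.2,0,0,0,39,0],[-24.9,-50.2,0,0,0,39,0],[-24.9,-50.2,0,0,0,39,0],[-24.9,-50.2,0,0,0,39,0],[-24.9,-50.2,4,0,0,39,0],[-24.9,-50.2,4,0,0,39,0],[-24.9,-50.2,4,0,0,39,0],[-24.9,-50.2,4,0,0,39,0]]])

```text
clock: 6.68
tool_pos: [0.4472, 0.2985, 0.1124]
orientation: [179.9, -0.1, -64.1]
force: [0.6, 0.3, -3.3]
opening: 0.029
gripper_force: 30.0
```

```bash
python3 -c "
from h import *
go(448.3,298.4,66,-64)"
```

```text
row [0.05, -0.1, 4.64] [0.06, -0.06, -0.09] | at [447.2 298.5 112.4] [ 1.7994e+02 -6.0000e-02 -6.4090e+01] t 6.68 F [ 0.6  0.3 -3.3] op 29.0 gf 30.0
```

Call:
play_rows(commands=[[[0,-0.1,3,0,0,0,0],[0,-0.1,5.2,0,0,0,0],[0,-0.1,5.2,0,0,0,0],[0,-0.1,5.2,0,0,0,0],[0,-0.1,5.2,0,0,0,0],[0,-0.1,5.2,0,0,0,0]]])

```text
clock: 7.18
tool_pos: [0.449, 0.3005, 0.0625]
orientation: [-179.8, 0.1, -64.1]
force: [0.4, -0.3, -2.4]
opening: 0.0289
gripper_force: 30.0
```

```bash
python3 -c "
from h import *
go(448.3,298.4,60,-64)
s=snapshot('scene');t=snapshot('top')
cv2.imwrite('pics/ab.png',np.hstack([cv2.resize(s['frame'][115:195,330:410,::-1],None,fx=5,fy=5,interpolation=cv2.INTER_CUBIC),cv2.resize(t['frame'][170:250,180:260,::-1],None,fx=5,fy=5,interpolation=cv2.INTER_CUBIC)]))"
```

```text
row [0.16, 0.16, 0.25] [-0.17, 0.07, -0.07] | at [449.  300.5  62.5] [-1.7983e+02  7.0000e-02 -6.4070e+01] t 7.18 F [ 0.4 -0.3 -2.4] op 28.9 gf 30.0
```

View pics/ab.png

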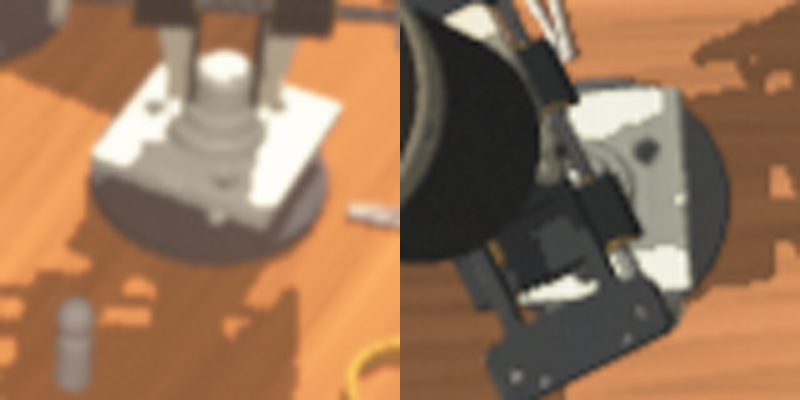

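In the scene crop the foot hangs over the plate, with corners near (342,105), (93,155) and about (263,220). I'll overlay the predicted outline, using the TCP-based pose, in both cameras.

```bash
python3 -c "
from h import *
s=snapshot('scene');t=snapshot('top');k=8
y=np.radians(94);Rz=np.array([[np.cos(y),np.sin(y),0],[-np.sin(y),np.cos(y),0],[0,0,1]])
C=np.array([[-50,-50,39],[-50,50,39],[50,50,39],[50,-50,39]])/1000
a=np.radians([90,210,330]);im=[]
for c,u0,v0 in((s,345,122),(t,200,182)):
    o=cv2.resize(c['frame'][v0:v0+50,u0:u0+50,::-1],None,fx=k,fy=k,interpolation=cv2.INTER_CUBIC)
    f=lambda P:((proj(c,P)-[u0,v0]+.5)*k-.5).round().astype(np.int32)
    T=np.array([.449,.3005,0])
    cv2.polylines(o,[f(C@Rz+T)],True,(0,0,255)); cv2.polylines(o,[f((C-[0,0,.009])@Rz+T)],True,(255,0,0))
    for x in a: cv2.polylines(o,[f((circ(.0065,.039)+[.038*np.cos(x),.038*np.sin(x),0])@Rz+T)],True,(0,255,0))
    cv2.polylines(o,[f(circ(.015,.082)+T)],True,(0,255,255))
    im.append(o)
cv2.imwrite('pics/ab2.png',np.hstack(im))"
```

```text
(no output)
```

View pics/ab2.png

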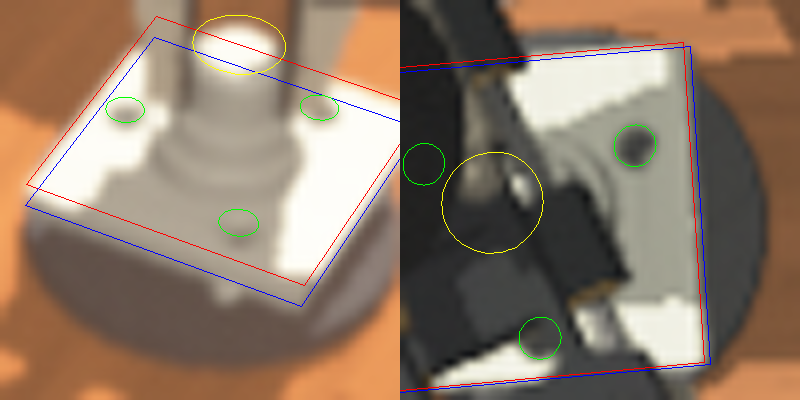

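Top camera: the predicted foot and hole match the image, so TCP and top camera agree here. Relative to the studs (447,300.4 in top, about 449,298 in scene) I need roughly a −1 mm x shift. Descending in steps.

```bash
python3 -c "
from h import *
go(448,300,50,-64)"
```

```text
row [-0.02, 0.03, 1.15] [-0.09, 0.04, -0.08] | at [448.3 299.9  61.5] [-1.7991e+02  4.0000e-02 -6.4080e+01] t 7.38 F [-1.  -0.7 -2.2] op 29.0 gf 30.0
```

Call:
play_rows(commands=[[[0,0.05,0.3,0,0,0,0],[0,0.05,0.6,0,0,0,0],[0,0.05,0.9,0,0,0,0],[0,0.05,1.1,0,0,0,0],[0,0.05,1.2,0,0,0,0],[0,0.05,1.2,0,0,0,0]]])

```text
clock: 7.88
tool_pos: [0.4474, 0.2991, 0.048]
orientation: [180.0, -0.0, -64.1]
force: [-0.0, -0.6, -2.9]
opening: 0.0289
gripper_force: 30.0
```

```bash
python3 -c "
from h import *
go(448,300,42.5,-64); print(get_obs()['moment'])"
```

```text
row [-0.05, -0.1, 0.55] [0.04, -0.02, -0.08] | at [447.4 299.1  48. ] [ 1.7996e+02 -2.0000e-02 -6.4080e+01] t 7.88 F [-0.  -0.6 -2.9] op 28.9 gf 30.0
[ 0.0260563  -0.0593833   0.02608061]
```

No contact with the underside already about 2 mm below the stud tips, so they are entering the holes.

Call:
play_rows(commands=[[[0,0,0.2,0,0,0,0],[0,0,0.4,0,0,0,0],[0,0,0.5,0,0,0,0],[0,0,0.6,0,0,0,0],[0,0,0.6,0,0,0,0],[0,0,0.6,0,0,0,0]]])

```text
clock: 8.38
tool_pos: [0.4475, 0.2993, 0.0425]
orientation: [-180.0, 0.0, -64.1]
force: [-0.5, -0.2, -2.8]
opening: 0.0291
gripper_force: 30.0
```

```bash
python3 -c "
from h import *
go(448,300,42.5,-64); print(get_obs()['moment'])"
```

```text
row [-0.04, -0.07, -0.0] [-0.0, 0.0, -0.08] | at [447.5 299.3  42.5] [-180.      0.    -64.08] t 8.38 F [-0.5 -0.2 -2.8] op 29.1 gf 30.0
[ 0.07529387 -0.01846426  0.0129334 ]
```

Call:
play_rows(commands=[[[0,0,0.05,0,0,0,0],[0,0,0.1,0,0,0,0],[0,0,0.15,0,0,0,0],[0,0,0.15,0,0,0,0]]])

```text
clock: 8.72
tool_pos: [0.4476, 0.2994, 0.0423]
orientation: [-180.0, -0.0, -64.1]
force: [-5.6, -1.9, 12.9]
opening: 0.0291
gripper_force: 30.0
```

```bash
python3 -c "
from h import *
go(448,300,42.5,-64); print(get_obs()['moment'])"
```

```text
row [-0.04, -0.06, -0.02] [-0.03, -0.0, -0.06] | at [447.6 299.4  42.3] [-179.97   -0.    -64.06] t 8.72 F [-5.6 -1.9 12.9] op 29.1 gf 30.0
[-0.76708952  2.02778612 -0.06295913]
```

Contact at 42.3 mm, 10 mm above the pick-up height, so it is home. Releasing, retreating and looking.

Call:
play_rows(commands=[[[0,0,0,0,0,0,1],[0,0,0,0,0,0,1],[0,0,0,0,0,0,1],[0,0,0,0,0,0,1],[0,0,0,0,0,0,1],[0,0,-2,0,0,0,1],[0,0,-5,0,0,0,1],[0,0,-8,0,0,0,1],[0,0,-8,0,0,0,1],[0,0,-8,0,0,0,1]]])

```text
clock: 9.55
tool_pos: [0.4484, 0.3004, 0.1228]
orientation: [-179.8, 0.1, -64.1]
force: [0.3, -0.4, 0.3]
opening: 0.0863
gripper_force: 0.0
```

```bash
python3 -c "
from h import *
go(609.7,215,120,-64)"
```

```text
row [14.73, -10.78, 0.29] [-0.21, 0.11, -0.08] | at [448.4 300.4 122.8] [-1.7979e+02  1.1000e-01 -6.4080e+01] t 9.55 F [ 0.3 -0.4  0.3] op 86.3 gf 0.0
```

Call:
play_rows(commands=[[[14.7,-10.8,0,0,0,0,1],[14.7,-10.8,0,0,0,0,1],[14.7,-10.8,0,0,0,0,1],[14.7,-10.8,0,0,0,0,1],[14.7,-10.8,0,0,0,0,1],[14.7,-10.8,4,0,0,0,1],[14.7,-10.8,7,0,0,0,1],[14.7,-10.8,7,0,0,0,1],[14.7,-10.8,7,0,0,0,1],[14.7,-10.8,7,0,0,0,1]]])

```text
clock: 10.38
tool_pos: [0.6094, 0.2147, 0.0519]
orientation: [-180.0, -0.0, -64.0]
force: [0.3, 0.1, 0.5]
opening: 0.0876
gripper_force: 0.0
```

```bash
python3 -c "
from h import *
go(609.7,215,3,-64)
s=snapshot('scene');t=snapshot('top')
cv2.imwrite('pics/seat.png',np.hstack([cv2.resize(s['frame'][115:195,335:415,::-1],None,fx=5,fy=5,interpolation=cv2.INTER_CUBIC),cv2.resize(t['frame'][170:250,180:260,::-1],None,fx=5,fy=5,interpolation=cv2.INTER_CUBIC)]))"
```

```text
row [-0.02, -0.04, 4.89] [-0.02, -0.03, -0.03] | at [609.4 214.7  51.9] [-1.7998e+02 -3.0000e-02 -6.4030e+01] t 10.38 F [0.3 0.1 0.5] op 87.6 gf 0.0
```

View pics/seat.png

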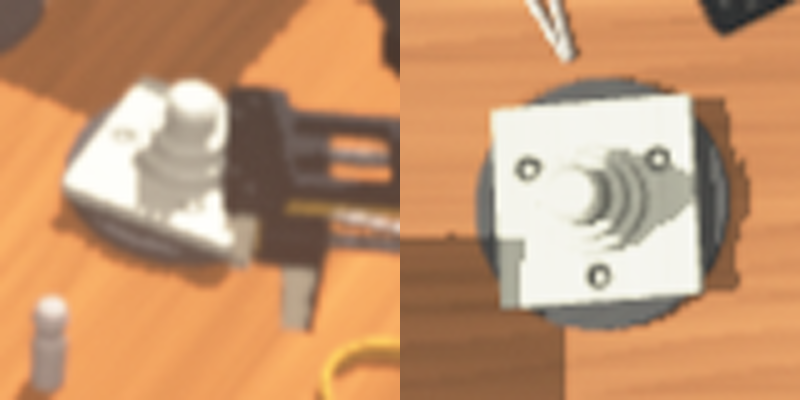

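The mandrel is flat on the plate with a stud visible in each hole. Its top disc is at crop (574,187). Now picking the large bangle.

Call:
play_rows(commands=[[[0,0,3,0,0,0,1],[0,0,4.8,0,0,0,1],[0,0,4.8,0,0,0,1],[0,0,4.8,0,0,0,1],[0,0,4.8,0,0,0,0.6],[0,0,4.8,0,0,0,0.6],[0,0,4.8,0,0,0,0.6],[0,0,4.8,0,0,0,0.6],[0,0,4.8,0,0,0,0.6],[0,0,4.8,0,0,0,0.6],[0,0,4.8,0,0,0,0.6],[0,0,4.8,0,0,0,0.6]]])

```text
clock: 11.48
tool_pos: [0.6095, 0.2147, 0.0044]
orientation: [-179.9, -0.0, -64.0]
force: [-1.9, 0.1, 7.2]
opening: 0.0664
gripper_force: 30.0
```

```bash
python3 -c "
from h import *
go(447.6,299.4,120,-64)
t=snapshot('top'); u,v=180+174.5/5-.5,170+187.5/5-.5
print(back(t,(u,v),.062))
a=np.radians([90,210,330]); H=np.c_[.038*np.cos(a),.038*np.sin(a),0*a+.019]
f=lambda x,y:[180+(x-400+.5)/5-.5,170+(y+.5)/5-.5]
print(pose(H,np.array([f(599,276),f(657,159),f(529,168)]),t,[.448,.3,1.64]))"
```

```text
row [-14.7, 10.84, -11.58] [-0.1, -0.0, -0.05] | at [609.5 214.7   4.4] [-179.9    -0.    -64.05] t 11.48 F [-1.9  0.1  7.2] op 66.4 gf 30.0
[0.45044851 0.29826516]
(array([0.4475029 , 0.29980378, 1.62974172]), np.float64(0.19187906681474942))
```

Call:
play_rows(commands=[[[0,0,-1,0,0,0,0.6],[0,0,-3,0,0,0,0.6],[0,0,-6,0,0,0,0.6],[0,0,-10,0,0,0,0.6],[0,0,-11.5,0,0,0,0.6],[-14.7,10.8,-11.5,0,0,0,0.6],[-14.7,10.8,-11.5,0,0,0,0.6],[-14.7,10.8,-11.5,0,0,0,0.6],[-14.7,10.8,-11.5,0,0,0,0.6],[-14.7,10.8,-11.5,0,0,0,0.6],[-14.7,10.8,-11.5,0,0,0,0.6],[-14.7,10.8,-11.5,0,0,0,0.6],[-14.7,10.8,-11.5,0,0,0,0.6]]])

```text
clock: 12.62
tool_pos: [0.4479, 0.2995, 0.1186]
orientation: [-180.0, 0.0, -64.1]
force: [0.8, 0.9, -1.3]
opening: 0.0669
gripper_force: 30.0
```

```bash
python3 -c "
from h import *
go(447.6,299.5,70,-64)
s=snapshot('scene')
cv2.imwrite('pics/L.png',cv2.resize(s['frame'][70:190,310:430,::-1],None,fx=5,fy=5,interpolation=cv2.INTER_CUBIC))"
```

```text
row [-0.01, 0.03, 4.86] [-0.05, 0.02, -0.06] | at [447.9 299.5 118.6] [-1.7995e+02  2.0000e-02 -6.4060e+01] t 12.62 F [ 0.8  0.9 -1.3] op 66.9 gf 30.0
```

View pics/L.png

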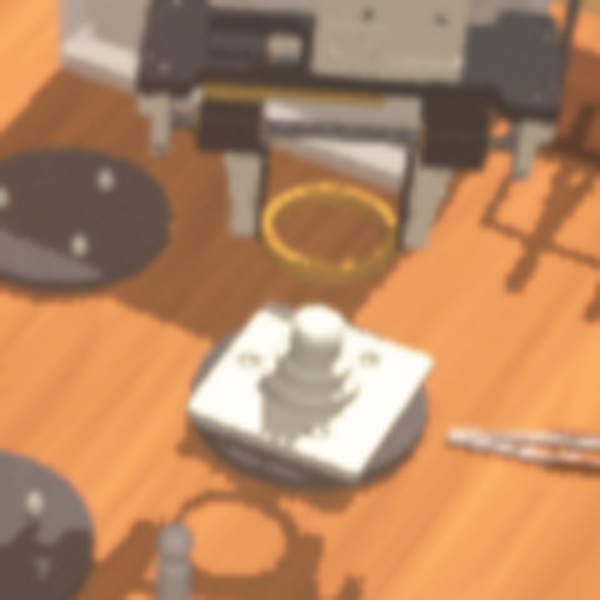

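The bangle is held level above the mandrel. Descending.

Call:
play_rows(commands=[[[0,0,2.5,0,0,0,0.6],[0,0,4.5,0,0,0,0.6],[0,0,6,0,0,0,0.6],[0,0,7.3,0,0,0,0.6],[0,0,8.2,0,0,0,0.6],[0,0,8.8,0,0,0,0.6],[0,0,9.2,0,0,0,0.6],[0,0,9.2,0,0,0,0.6]]])

```text
clock: 13.33
tool_pos: [0.4477, 0.2989, 0.0254]
orientation: [179.9, -0.0, -64.1]
force: [0.1, -0.8, -0.5]
opening: 0.0672
gripper_force: 30.0
```

```bash
python3 -c "
from h import *
go(447.6,299.5,23,-64)"
```

```text
row [-0.06, -0.02, 0.24] [0.05, -0.03, -0.12] | at [447.7 298.9  25.4] [ 1.7995e+02 -3.0000e-02 -6.4120e+01] t 13.33 F [ 0.1 -0.8 -0.5] op 67.2 gf 30.0
```

Call:
play_rows(commands=[[[0,0,0.1,0,0,0,0.6],[0,0,0.2,0,0,0,0.6],[0,0,0.25,0,0,0,0.6],[0,0,0.25,0,0,0,0.6],[0,0,0.2,0,0,0,1],[0,0,0.2,0,0,0,1],[0,0,0.2,0,0,0,1],[0,0,0.1,0,0,0,1],[0,0,-2,0,0,0,1],[0,0,-5,0,0,0,1],[0,0,-9,0,0,0,1],[0,0,-10,0,0,0,1],[0,0,-10,0,0,0,1]]])

```text
clock: 14.42
tool_pos: [0.4493, 0.3013, 0.1302]
orientation: [-179.6, 0.2, -64.0]
force: [0.9, 0.4, -0.1]
opening: 0.0875
gripper_force: 0.0
```

```bash
python3 -c "
from h import *
go(614.8,-193.4,120,-64)"
```

```text
row [51.72, 6.77, 0.83] [-0.4, 0.16, -0.04] | at [449.3 301.3 130.2] [-1.796e+02  1.600e-01 -6.404e+01] t 14.42 F [ 0.9  0.4 -0.1] op 87.5 gf 0.0
```

Call:
play_rows(commands=[[[51.6,6.6,0,0,0,0,1],[51.6,6.6,0,0,0,0,1],[51.6,6.6,0,0,0,0,1],[51.6,6.6,0,0,0,0,1],[51.6,6.6,0,0,0,0,1],[51.6,6.6,0,0,0,0,1],[51.6,6.6,0,0,0,0,1],[51.6,6.6,0,0,0,0,1],[51.6,6.6,0,0,0,0,1],[51.6,6.6,0,0,0,0,1],[51.6,6.6,0,0,0,0,1],[51.6,6.6,0,0,0,0,1],[51.6,6.6,0,0,0,0,1],[51.6,6.6,3,0,0,0,1],[51.6,6.6,7,0,0,0,1],[51.6,6.6,7,0,0,0,1],[51.6,6.6,7,0,0,0,1],[51.6,6.6,7,0,0,0,1]]])

```text
clock: 15.92
tool_pos: [0.6144, -0.1936, 0.0572]
orientation: [180.0, -0.0, -64.0]
force: [0.7, -0.3, 1.7]
opening: 0.0875
gripper_force: 0.0
```

```bash
python3 -c "
from h import *
go(614.8,-193.4,4,-64)
s=snapshot('scene');t=snapshot('top')
cv2.imwrite('pics/L2.png',np.hstack([cv2.resize(s['frame'][115:195,335:415,::-1],None,fx=5,fy=5,interpolation=cv2.INTER_CUBIC),cv2.resize(t['frame'][170:250,180:260,::-1],None,fx=5,fy=5,interpolation=cv2.INTER_CUBIC)]))"
```

```text
row [-0.01, -0.05, 5.32] [0.0, -0.05, -0.02] | at [ 614.4 -193.6   57.2] [ 1.800e+02 -5.000e-02 -6.402e+01] t 15.92 F [ 0.7 -0.3  1.7] op 87.5 gf 0.0
```

View pics/L2.png

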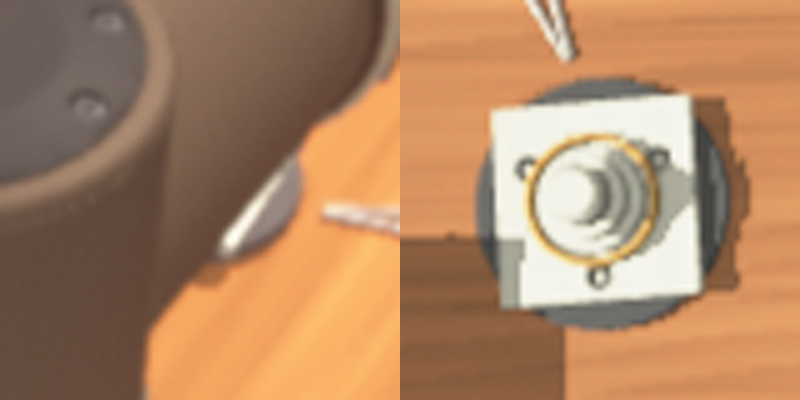

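The large bangle lies flat around the lowest step, centred at crop (594,200). Picking the medium one.

Call:
play_rows(commands=[[[0,0,3,0,0,0,1],[0,0,5.3,0,0,0,1],[0,0,5.3,0,0,0,1],[0,0,5.3,0,0,0,1],[0,0,5.3,0,0,0,0.5],[0,0,5.3,0,0,0,0.5],[0,0,5.3,0,0,0,0.5],[0,0,5.3,0,0,0,0.5],[0,0,5.3,0,0,0,0.5],[0,0,5.3,0,0,0,0.5],[0,0,5.3,0,0,0,0.5],[0,0,5.3,0,0,0,0.5],[0,0,5.3,0,0,0,0.5],[0,0,5.3,0,0,0,0.5]]])

```text
clock: 17.18
tool_pos: [0.6139, -0.1937, 0.0035]
orientation: [-180.0, -0.0, -64.1]
force: [-1.7, 0.0, 5.7]
opening: 0.0542
gripper_force: 30.0
```

```bash
python3 -c "
from h import *
go(447.6,299.5,124,-64)"
```

```text
row [-51.62, -6.61, -12.07] [-0.02, -0.02, -0.07] | at [ 613.9 -193.7    3.5] [-1.7998e+02 -2.0000e-02 -6.4070e+01] t 17.18 F [-1.7  0.   5.7] op 54.2 gf 30.0
```

Call:
play_rows(commands=[[[0,0,-1,0,0,0,0.5],[0,0,-3,0,0,0,0.5],[0,0,-7,0,0,0,0.5],[0,0,-11,0,0,0,0.5],[0,0,-12,0,0,0,0.5],[-51.6,-6.6,-12,0,0,0,0.5],[-51.6,-6.6,-12,0,0,0,0.5],[-51.6,-6.6,-12,0,0,0,0.5],[-51.6,-6.6,-12,0,0,0,0.5],[-51.6,-6.6,-12,0,0,0,0.5],[-51.6,-6.6,-12,0,0,0,0.5],[-51.6,-6.6,-12,0,0,0,0.5],[-51.6,-6.6,-12,0,0,0,0.5],[-51.6,-6.6,-12,0,0,0,0.5],[-51.6,-6.6,-12,0,0,0,0.5],[-51.6,-6.6,-12,0,0,0,0.5],[-51.6,-6.6,-12,0,0,0,0.5],[-51.6,-6.6,-12,0,0,0,0.5],[-51.6,-6.6,-12,0,0,0,0.5]]])

```text
clock: 18.77
tool_pos: [0.4466, 0.3033, 0.1235]
orientation: [-179.9, 0.0, -63.9]
force: [0.9, -0.7, -0.7]
opening: 0.0544
gripper_force: 30.0
```

Call:
play_rows(commands=[[[0,0,0,0,0,0,0.5],[0,0,0,0,0,0,0.5],[0,0,0,0,0,0,0.5]]])

```text
clock: 19.02
tool_pos: [0.4476, 0.2985, 0.123]
orientation: [180.0, -0.0, -64.1]
force: [-0.4, -0.7, -0.3]
opening: 0.0544
gripper_force: 30.0
```

```bash
python3 -c "
from h import *
go(447.6,299.5,40,-64)"
```

```text
row [-0.1, -0.04, 8.3] [0.01, -0.0, -0.14] | at [447.6 298.5 123. ] [179.99  -0.   -64.14] t 19.02 F [-0.4 -0.7 -0.3] op 54.4 gf 30.0
```

Call:
play_rows(commands=[[[-0.05,0,2.5,0,0,0,0.5],[-0.05,0,4.5,0,0,0,0.5],[-0.05,0,6,0,0,0,0.5],[-0.05,0,7.2,0,0,0,0.5],[-0.05,0,8.1,0,0,0,0.5],[-0.05,0,8.6,0,0,0,0.5],[-0.05,0,8.6,0,0,0,0.5],[-0.05,0,8.6,0,0,0,0.5]]])

```text
clock: 19.68
tool_pos: [0.4476, 0.2995, 0.0373]
orientation: [-180.0, -0.0, -64.1]
force: [-0.4, -0.1, -0.2]
opening: 0.0542
gripper_force: 30.0
```

```bash
python3 -c "
from h import *
go(447.6,299.5,34,-64)"
```

```text
row [0.0, 0.01, 0.33] [-0.01, -0.0, -0.11] | at [447.6 299.5  37.3] [-179.99   -0.    -64.11] t 19.68 F [-0.4 -0.1 -0.2] op 54.2 gf 30.0
```

Call:
play_rows(commands=[[[0,0,0.15,0,0,0,0.5],[0,0,0.25,0,0,0,0.5],[0,0,0.33,0,0,0,0.5],[0,0,0.33,0,0,0,0.5],[0,0,0.25,0,0,0,1],[0,0,0.25,0,0,0,1],[0,0,0.2,0,0,0,1],[0,0,0.2,0,0,0,1],[0,0,0.2,0,0,0,1],[0,0,-2,0,0,0,1],[0,0,-5,0,0,0,1],[0,0,-8,0,0,0,1],[0,0,-8,0,0,0,1],[0,0,-8,0,0,0,1],[0,0,-8,0,0,0,1]]])

```text
clock: 20.93
tool_pos: [0.4471, 0.2996, 0.1169]
orientation: [-180.0, 0.0, -64.1]
force: [-1.0, 0.2, -1.3]
opening: 0.0877
gripper_force: 0.0
```

```bash
python3 -c "
from h import *
go(445,-15,50,-64)"
```

```text
row [28.22, 13.93, 6.67] [-0.01, 0.03, -0.1] | at [447.1 299.6 116.9] [-1.7999e+02  3.0000e-02 -6.4100e+01] t 20.93 F [-1.   0.2 -1.3] op 87.7 gf 0.0
```

Call:
play_rows(commands=[[[28.2,13.9,0,0,0,0,1],[28.2,13.9,0,0,0,0,1],[28.2,13.9,0,0,0,0,1],[28.2,13.9,0,0,0,0,1],[28.2,13.9,0,0,0,0,1],[28.2,13.9,0,0,0,0,1],[28.2,13.9,0,0,0,0,1],[28.2,13.9,2,0,0,0,1],[28.2,13.9,6,0,0,0,1],[28.2,13.9,6.6,0,0,0,1],[28.2,13.9,6.6,0,0,0,1],[28.2,13.9,6.6,0,0,0,1],[28.2,13.9,6.6,0,0,0,1]]])

```text
clock: 22.02
tool_pos: [0.4465, -0.0137, 0.052]
orientation: [-179.9, -0.0, -64.0]
force: [0.4, 0.9, 0.3]
opening: 0.0874
gripper_force: 0.0
```

```bash
python3 -c "
from h import *
go(445,-15,4,-64)
s=snapshot('scene');t=snapshot('top')
cv2.imwrite('pics/M2.png',np.hstack([cv2.resize(s['frame'][115:195,335:415,::-1],None,fx=5,fy=5,interpolation=cv2.INTER_CUBIC),cv2.resize(t['frame'][170:250,180:260,::-1],None,fx=5,fy=5,interpolation=cv2.INTER_CUBIC)]))"
```

```text
row [0.05, 0.19, 4.8] [-0.06, -0.02, 0.01] | at [446.5 -13.7  52. ] [-1.7994e+02 -2.0000e-02 -6.3990e+01] t 22.02 F [0.4 0.9 0.3] op 87.4 gf 0.0
```

View pics/M2.png

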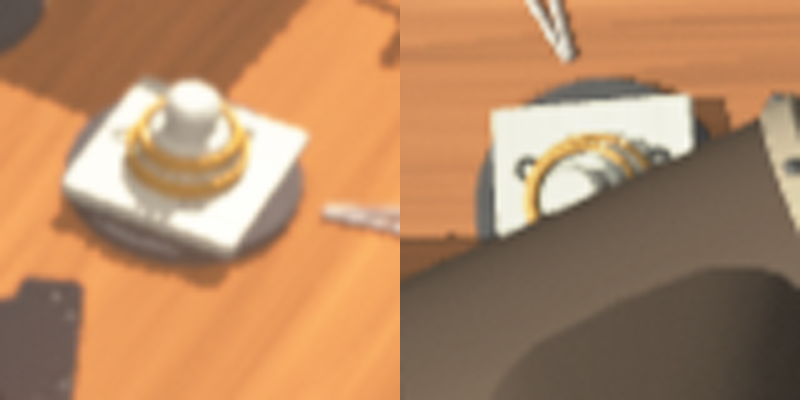

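Both rings lie parallel and level on the mandrel, the medium ring around (187,140) in the scene crop. Picking the small bangle.

Call:
play_rows(commands=[[[0,0.1,2.5,0,0,0,1],[0,0.1,4.8,0,0,0,1],[0,0.1,4.8,0,0,0,1],[0,0.1,4.8,0,0,0,1],[0,0.1,4.8,0,0,0,0.4],[0,0.1,4.8,0,0,0,0.4],[0,0.1,4.8,0,0,0,0.4],[0,0.1,4.8,0,0,0,0.4],[0,0.1,4.8,0,0,0,0.4],[0,0.1,4.8,0,0,0,0.4],[0,0.1,4.8,0,0,0,0.4],[0,0.1,4.8,0,0,0,0.4],[0,0.1,4.8,0,0,0,0.4],[0,0.1,4.8,0,0,0,0.4],[0,0.1,4.8,0,0,0,0.4],[0,0.1,4.8,0,0,0,0.4]]])

```text
clock: 23.45
tool_pos: [0.4446, -0.0151, 0.0031]
orientation: [-180.0, -0.0, -64.1]
force: [-0.5, -1.0, 3.9]
opening: 0.0424
gripper_force: 30.0
```

```bash
python3 -c "
from h import *
go(447.6,299.5,124,-64)"
```

```text
row [-28.16, -14.02, -12.1] [-0.0, -0.0, -0.08] | at [444.6 -15.1   3.1] [-180.     -0.    -64.08] t 23.45 F [-0.5 -1.   3.9] op 42.4 gf 30.0
```

Call:
play_rows(commands=[[[0,0,-1,0,0,0,0.4],[0,0,-3,0,0,0,0.4],[0,0,-7,0,0,0,0.4],[0,0,-11,0,0,0,0.4],[0,0,-12.1,0,0,0,0.4],[-28.2,-14,-12.1,0,0,0,0.4],[-28.2,-14,-12.1,0,0,0,0.4],[-28.2,-14,-12.1,0,0,0,0.4],[-28.2,-14,-12.1,0,0,0,0.4],[-28.2,-14,-12.1,0,0,0,0.4],[-28.2,-14,-12.1,0,0,0,0.4],[-28.2,-14,-12.1,0,0,0,0.4],[-28.2,-14,-12.1,0,0,0,0.4],[-28.2,-14,-12.1,0,0,0,0.4],[-28.2,-14,-12.1,0,0,0,0.4],[-28.2,-14,-12.1,0,0,0,0.4],[-28.2,-14,-12.1,0,0,0,0.4],[-28.2,-14,-12.1,0,0,0,0.4]]])

```text
clock: 24.95
tool_pos: [0.4473, 0.2987, 0.124]
orientation: [180.0, 0.0, -64.2]
force: [-0.6, -0.1, -0.9]
opening: 0.0423
gripper_force: 30.0
```

```bash
python3 -c "
from h import *
go(447.6,299.5,45,-64)"
```

```text
row [-0.06, -0.06, 7.9] [0.01, 0.0, -0.15] | at [447.3 298.7 124. ] [179.99   0.   -64.15] t 24.95 F [-0.6 -0.1 -0.9] op 42.3 gf 30.0
```

Call:
play_rows(commands=[[[-0.05,-0.03,2.5,0,0,0,0.4],[-0.05,-0.03,4,0,0,0,0.4],[-0.05,-0.03,5.5,0,0,0,0.4],[-0.05,-0.03,6.6,0,0,0,0.4],[-0.05,-0.03,7.2,0,0,0,0.4],[-0.05,-0.03,7.6,0,0,0,0.4],[-0.05,-0.03,7.6,0,0,0,0.4],[-0.05,-0.03,7.6,0,0,0,0.4]]])

```text
clock: 25.62
tool_pos: [0.4477, 0.3003, 0.0485]
orientation: [-180.0, 0.0, -64.1]
force: [0.3, -0.7, -0.1]
opening: 0.0421
gripper_force: 30.0
```

```bash
python3 -c "
from h import *
go(447.6,299.5,44.5,-64)"
```

```text
row [0.07, 0.04, 0.4] [-0.03, 0.01, -0.1] | at [447.7 300.3  48.5] [-1.7997e+02  1.0000e-02 -6.4100e+01] t 25.62 F [ 0.3 -0.7 -0.1] op 42.1 gf 30.0
```

Now lower, release, retreat and clear away.

Call:
play_rows(commands=[[[0,0,0.2,0,0,0,0.4],[0,0,0.3,0,0,0,0.4],[0,0,0.4,0,0,0,0.4],[0,0,0.4,0,0,0,0.4],[0,0,0.35,0,0,0,1],[0,0,0.3,0,0,0,1],[0,0,0.3,0,0,0,1],[0,0,0.3,0,0,0,1],[0,0,0.3,0,0,0,1],[0,0,-2,0,0,0,1],[0,0,-5,0,0,0,1],[0,0,-8,0,0,0,1],[0,0,-8,0,0,0,1],[28,14,-8,0,0,0,1],[28,14,-8,0,0,0,1],[28,14,-8,0,0,0,1],[28,14,-8,0,0,0,1],[28,14,-8,0,0,0,1],[28,14,-8,0,0,0,1],[28,14,-8,0,0,0,1]]])

```text
clock: 27.28
tool_pos: [0.4436, 0.007, 0.1282]
orientation: [-179.9, -0.0, -64.0]
force: [1.2, 0.4, 0.1]
opening: 0.0872
gripper_force: 0.0
```

Call:
play_rows(commands=[[[10,0,0,0,0,0,1],[10,0,0,0,0,0,1],[10,0,0,0,0,0,1],[10,0,0,0,0,0,1],[10,0,0,0,0,0,1],[10,0,0,0,0,0,1]]])

```text
clock: 27.78
tool_pos: [0.4873, -0.0812, 0.1277]
orientation: [180.0, 0.0, -64.1]
force: [-0.5, -0.9, -0.6]
opening: 0.0876
gripper_force: 0.0
```

```bash
python3 -c "
from h import *
go(447.6,299.5,44.5,-64)
s=snapshot('scene');t=snapshot('top')
cv2.imwrite('pics/fin.png',np.hstack([cv2.resize(s['frame'][125:175,345:395,::-1],None,fx=8,fy=8,interpolation=cv2.INTER_CUBIC),cv2.resize(t['frame'][180:230,192:242,::-1],None,fx=8,fy=8,interpolation=cv2.INTER_CUBIC)]))"
```

```text
row [-35.98, -13.05, 8.32] [0.03, 0.02, -0.12] | at [487.3 -81.2 127.7] [ 1.7997e+02  2.0000e-02 -6.4120e+01] t 27.78 F [-0.5 -0.9 -0.6] op 87.6 gf 0.0
```

View pics/fin.png

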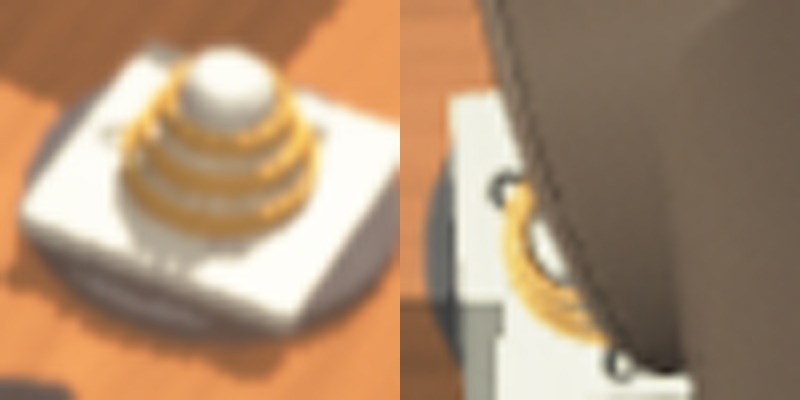

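All three bangles are level and evenly stacked, and the foot is flat on the plate with the studs in the holes. Handing in.

```bash
python3 -c "
from plant import *
print(close_job())"
```

```text
the job is handed in; nothing more can be done
None
```

The three-hole mandrel is seated home on the stud plate farthest from the base, with the large, medium and small bangles placed in that order and lying flat; I left the four-hole mandrel alone and handed the job in at about 28 s.

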